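# Pin the steriliser guard and hold a paddle blade in its window

### The arm

A 6-joint arm with a two-finger parallel gripper is mounted at the origin on the work surface. World frame = base frame: x ahead of the robot, y to its left, z up, the work surface at z = 0. Lengths are in m, angles in rad, forces in N, time in s.
With the tool pointing down it reaches from about 0.35 to 0.975 m from the base axis. Payload 4.9 kg.
Tool frame: the origin (TCP) lies between the finger pads; the fingertips stand 22 mm ahead of it and the grasp point (between the pads) lies 3 mm ahead of it; z points along the fingers, y is the line along which they close (so a half turn about z gives the same grasp; the last joint's range is limited). The gripper opens to 85 mm and grips with 20 to 120 N. Pads are 22 mm wide; open, the fingers measure 114 mm over their backs; the gripper's body (76 mm by 85 mm) begins 54 mm behind the grasp point. The pads swing forward as they close: fully open they stand 13 mm farther back than shut.
Start: joints at [-1.426, 0.053, 1.613, -0, 1.476, -0.119], TCP at [0.163, -0.603, 0.253] pointing down, gripper open.
Joint ranges: [-3.01, 3.01], [-1.01, 2.22], [0.06, 2.58], [-1.02, 4.17], [0.09, 2.62], [-3.14, 3.14]. Speed limits (rad/s): [2.57, 2.57, 3.14, 3.14, 3.14, 3.14].

### API

Orientations are given as a unit quaternion [w, x, y, z].
In Python, from plant import state, grab_frame, get_calibration, job_done, recognise, regions_of gives the robot as it stands.
- The arm moves only by the tool apply_moves, never from a script. Its argument "targets" is a list of rows, each an object with "translation": the shift along the tool's x, y, z normalised to -1 to 1, where 1 is 100 mm, a list of three; "twist": the turn about the tool's z normalised to -1 to 1, where 1 is 0.1 rad; "hand": the opening, from 0 (shut) to 1 (fully open). A call has 1 to 8 rows; each row shifts and turns the commanded pose from where the row before left it, along the tool's axes as they then stand; what a row does not reach is not made up. A row lasts 1/10 s, in which the tool goes at most 50 mm and 8.59 degrees, less where a joint would pass 70% of its speed; a pose out of reach is approached as far as the arm can. A call with a number of a shift or a turn outside -1 to 1 is refused whole. A call with a gripper value outside its range is refused whole. The fingers move at their own pace and stop on an object; the grip force is fixed at half the most. Time passes only in rows, so rows that do not move let the fingers close. It gives the time, the measured TCP pose, the force, the opening and the grip force at its end, in the units of the state.
- state(): the state, without advancing time (a new reading comes with each control period).
- grab_frame(name): name is "scene" or "top" or "wrist"; returns the picture (480x640x3 uint8, red, green, blue); there is no depth.
- get_calibration(name): a dict with "camera_matrix" (3x3 intrinsics, pixels), "pose" (4x4, takes a point from camera to world coordinates). Camera axes: x right, y up, looking along -z (the intrinsics and any distortion apply to the point x, -y, -z); pixel columns grow to the right and rows downward; lengths in m; the calibration is good to about 2 mm. The wrist camera is an equidistant fisheye: a pixel r from the principal point sees the ray r / f radians off the axis. A picture is of the moment at which its call begins: read the wrist's pose just before it. get_calibration takes no time and is no camera call; for the wrist camera it gives the pose at the moment of the call.
- job_done(): hands the job in; it is judged then, once.
Trained networks look in the newest picture that a camera, given by its name, has taken for a name from the list of things; names that differ only in an ending like _2 or _b are one class to them, and where a whole thing is asked for, a point or a joint stands for the part that bears it (a point fixed in the world has none). Each returns a list of dicts, best first, with "score" (0 to 1); they miss things now and then, are a little off and sometimes report something else, mostly with a low value. They report only what shows in the picture. A call takes as long as a camera call. They do not tell look-alikes from the thing itself.
- recognise(camera, query): "point" ([x, y, z] in m, in world coordinates, good to about 4 mm: the middle of the surface that is visible of it).
- regions_of(camera, query): "pixels" (480x640 bool, what is visible of it).
The state is a dict: "time": time; "joint_pos": joint angles; "joint_vel": joint speeds; "joint_efforts": joint torques, N m; "tool_pos": TCP position; "tool_rot": TCP orientation; "contact_force": force on the tool from outside, world axes, zero at the start; "ft_torque": the same for the moment, N m; "gripper_width": opening from 0.0 (shut) to 1.0 (fully open); "grasp_force": force on a finger pad.
Only numpy, scipy, OpenCV 4.12 (cv2) and the standard library are available. Lean on these libraries where they do the work, as an engineer would, in place of code of your own. Each camera call takes 0.05 s, during which the arm holds its last target. There are 200 camera calls.

### The job

The small bench steriliser's guard plate must be locked before use: take the knobbed lock pin from its stand and push it down through the aligned bracket and guard holes until its collar sits fully home, and let go of it. Then lift the narrow-bladed paddle out of the draining rack and pass its blade down through the guard's slot until at least two thirds of the blade's length is below the guard, and finish still holding it there by its handle: upright, its shoulder not resting on the guard, and not leaning hard on the slot's sides. Leave the broad paddle, the mug, the jar and the bottle where they are.

Things in the scene. Friction and masses are not known exactly. Their poses are not given: they have to be found in the camera images.
- pin_knob (a point): Lock pin, loose, upright in a grey block (60 x 60, 80 mm high, fixed). Steel shank 10 mm diameter, 50 long, tapered foot; steel collar 24 diameter, 6 thick, resting on the block; black round knob 18 diameter, 36 high; all on one axis. This point: knob's centre, 24 mm above the collar's underside, 18 above its top, 74 above the foot. z up along the pin.
- pin_seat (a point): Centre of the underside of the pin's collar, 50 mm above the shank's foot: the face that seats on the bracket.
- bracket_hole (a point): Mouth of the hole, centre, on top of the steel fork bracket on the steriliser's far side, 128 mm above the table, 10 above the guard's top. Below it aligned 13 mm holes pass the upper plate, the guard's lug and the lower plate (8 mm each, 2 mm gaps, 28 in all), open below; free air above. z up; x points from the window's centre to this hole (95 mm); y is the guard's sliding direction.
- window (a point): Centre of the slot in the steel guard plate on the steriliser, at its top face, 118 mm above the table. Slot 44 mm long along x, 10 wide along y; guard 8 thick, 132 x 120; open chamber 70 x 40 below, floor 98 mm down. z up. Unpinned, the guard slides to +y, stiffly (8 N); it starts shut, holes aligned. A rib 10 mm high stands on it 56 mm to +y.
- narrow_handle (a point): Narrow paddle, loose, hanging upright by its shoulder in either slot of the white rack (see broad). This point: centre of its black handle, 26 mm (x) by 20 (y), 64 high. Below: grey shoulder 54 x 24, 8 thick, underside 40 mm below this point; steel blade 40 wide (x), 6 thick (y), 70 long, tip 110 below this point. z up; a half turn about z is the same. About 0.2 kg.
- narrow_shoulder (a point): Centre of the underside of the narrow paddle's shoulder, where the blade begins, 40 mm below the handle's centre.
- narrow_tip (a point): Centre of the narrow paddle's blade tip, 110 mm below the handle's centre.
- narrow: The narrow paddle as a whole; origin at its blade tip; x along the blade's width, y through its thickness, z up.
- broad: Bystander: like the narrow paddle, but blade 60 mm wide and shoulder 74 long, in the other slot of the rack. Origin at its blade tip, z up, handle's top 142 mm above. The rack: 110 x 220 mm, top 90 mm above the table, fixed, may stand turned, slots 110 mm apart.
- mug: Bystander: tan mug, 90 mm diameter, 110 mm high, with a handle; origin at its underside.
- jar: Bystander: white jar, 60 mm diameter, 100 mm high, origin at its underside.
- bottle: Bystander: taller white jar, 56 mm diameter, 130 mm high, origin at its underside.
- steriliser: White bench steriliser, housing 150 (x) by 130 (y), 110 mm high, fixed, may stand turned; origin at the centre of its underside, below the window; same axes as the window.
Things that resemble listed ones, but are neither listed nor needed, are in the scene too. What is shaped like the narrow but purple or yellow is not meant.

How it is judged:
On the way:
1. the lock pin is fully home in the bracket, before the blade enters the slot (distance between pin_seat and bracket_hole below 0.004 m and angle between pin_seat's own z axis and vertical below 0.1 rad and distance between narrow_tip and window above 0.08 m), for 0.2 s.
At the end, for the whole second after the job is handed in: Pin collar within 4 mm of its seat, upright (0.1 rad), let go. Narrow blade through the slot, square to it (0.25 rad), tip 42 mm or more below the guard's top, shoulder over 1.5 mm clear, upright (0.12 rad), still, gripped (over 2 N), pressing on the steriliser under 8 N (distance between pin_seat and bracket_hole below 0.004 m and angle between pin_seat's own z axis and vertical below 0.1 rad and contact force between the fingers and pin below 0.3 N and z of narrow_tip in the frame of window below -0.042 m and z of narrow_shoulder in the frame of window above 0.0015 m and horizontal distance between narrow_tip and window below 0.01 m and angle between narrow_tip's own z axis and vertical below 0.12 rad and angle between the x axis of narrow_tip and the x axis of window, either way round below 0.25 rad and contact force between the fingers and narrow above 2 N and contact force between narrow and steriliser below 8 N and linear speed of narrow below 0.02 m/s); the arm keeps its last pose, push and grip.
It fails at once if the broad paddle is taken or shoved (over 30 mm) (distance of broad from where it was at the start of the episode above 0.03 m).
It fails at once if the mug is displaced over 30 mm (distance of mug from where it was at the start of the episode above 0.03 m).
It fails at once if the jar is displaced over 30 mm (distance of jar from where it was at the start of the episode above 0.03 m).
It fails at once if the bottle is displaced over 30 mm (distance of bottle from where it was at the start of the episode above 0.03 m).
It also fails if it takes over 54 s, if anything falls off the work surface, if the arm or the gripper's body presses on something with over 40 N, if the wrist force passes 120 N, or if a joint passes its speed limit or range.

## Working session

There is one attempt and no reset: what is moved stays moved. The work goes in short steps, Python scripts to look and compute and a tool call to move; the robot and the scene stay as the last step left them, time stands still between calls to the robot, and variables do not carry over. Pictures are saved under pics/ and viewed, at most 10 in all, crops included, and the job is handed in when it is done.

Besides the shell and the picture viewer there is one more tool, called after ">>>" as name(argument=value, ...), one argument or row to a line, values as JSON. apply_moves: Moves the arm, as the interface text tells. Its arguments: {"type":"object","properties":{"targets":{"type":"array"}},"required":["targets"]}

```bash
mkdir -p pics; ls; cat > h.py <<'E'
import numpy as np, cv2
from plant import *
def save(n,f): 
    im=grab_frame(n); cv2.imwrite(f'pics/{f}.png',im[:,:,::-1]); return im
E
python3 - <<'E'
from h import *
s=state(); print(s)
a=save('scene','s0');b=save('top','t0')
cv2.imwrite('pics/both.png',np.hstack([cv2.resize(a,(400,300)),cv2.resize(b,(400,300))])[:,:,::-1])
for c in ['scene','top']:
    k=get_calibration(c);print(c,k['camera_matrix'],k['pose'].round(3) if hasattr(k['pose'],'round') else k['pose'])
    for q in ['pin_knob','narrow','broad','steriliser','mug','jar','bottle']:
        print(q,[(round(r['score'],2),np.round(r['point'],3)) for r in recognise(c,q)[:4]])
print(state()['time'])
E
```

```text
pics
{'time': 0.0, 'joint_pos': array([-1.42602282e+00,  5.33510511e-02,  1.61432629e+00,  2.30407249e-05,
        1.47600102e+00, -1.18999021e-01]), 'joint_vel': array([-0.00054737,  0.00052266,  0.00132278,  0.00037854,  0.00079704,
        0.0019779 ]), 'joint_efforts': array([-2.82698975e-04, -3.93686557e+01, -3.70173132e+01, -7.98338419e-05,
        6.98415228e-03, -9.40680962e-06]), 'tool_pos': array([ 0.16287366, -0.60279255,  0.25204729]), 'tool_rot': array([-1.04291280e-03,  9.91315211e-01,  1.31503096e-01, -1.97256836e-06]), 'contact_force': array([ 0.38897803, -0.12259777, -0.04809278]), 'ft_torque': array([-0.02053612, -0.02044936, -0.0049708 ]), 'grasp_force': 0.0, 'gripper_width': 0.9985214574080858}
scene [[599.16333979   0.         329.4296397 ]
 [  0.         599.16333979 238.82105955]
 [  0.           0.           1.        ]] [[-0.207 -0.606  0.768  1.42 ]
 [ 0.978 -0.114  0.174  0.184]
 [-0.018  0.787  0.617  0.825]
 [ 0.     0.     0.     1.   ]]
pin_knob [(0.72, array([ 0.472, -0.331,  0.102])), (0.15, array([0.75 , 0.197, 0.067]))]
narrow [(0.94, array([0.527, 
[... 484 characters left out ...]
0953 242.11505559]
 [  0.           0.           1.        ]] [[-2.200e-02  9.980e-01 -6.000e-02  4.410e-01]
 [-1.000e+00 -2.200e-02 -1.000e-03 -1.400e-02]
 [-3.000e-03  6.000e-02  9.980e-01  1.142e+00]
 [ 0.000e+00  0.000e+00  0.000e+00  1.000e+00]]
pin_knob [(0.72, array([ 0.471, -0.335,  0.11 ]))]
narrow [(0.96, array([0.646, 0.33 , 0.105])), (0.87, array([0.512, 0.197, 0.124])), (0.86, array([0.322, 0.203, 0.114])), (0.85, array([0.407, 0.066, 0.102]))]
broad [(0.98, array([0.473, 0.303, 0.095]))]
steriliser [(0.7, array([ 0.541, -0.035,  0.118]))]
mug [(0.72, array([0.728, 0.201, 0.047]))]
jar [(0.79, array([ 0.385, -0.076,  0.099]))]
bottle [(0.62, array([ 0.668, -0.28 ,  0.122]))]
0.8
```

View pics/s0.png

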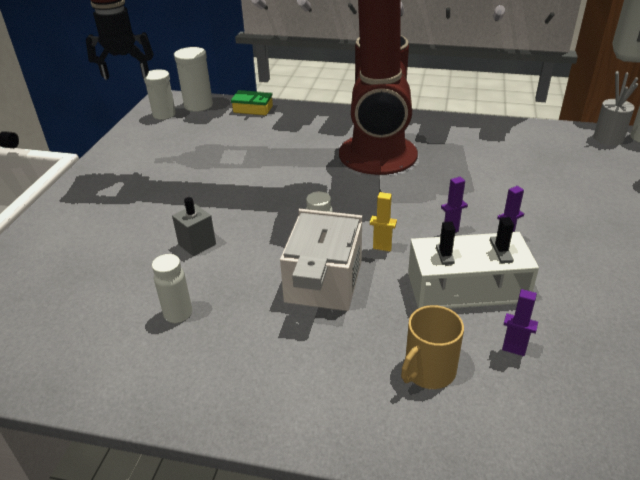

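View pics/t0.png

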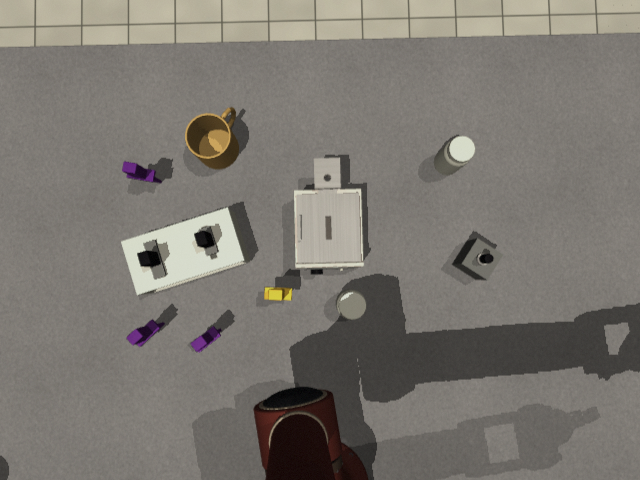

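The scene picture shows the pin at (190,210), the steriliser at (323,260), with its slot at about (322,236) and bracket at (310,270). The rack's paddles are at (447,240) and (504,237). The top picture has the hole at (327,178), the slot at (328,228), the knob at (486,258), the narrow paddle at (205,240) and the broad one at (150,257). The purple and yellow pieces are decoys.

```bash
cat >> h.py <<'E'
def ray(c,p,cal=None):
    k=cal or get_calibration(c); K=np.array(k['camera_matrix']); T=np.array(k['pose'])
    x=(p[0]-K[0,2])/K[0,0]; y=(p[1]-K[1,2])/K[1,1]
    if c=='wrist':
        th=np.hypot(x,y); f=np.sin(th)/max(th,1e-9); d=np.array([x*f,-y*f,-np.cos(th)])
    else: d=np.array([x,-y,-1.])
    d=T[:3,:3]@d; return T[:3,3],d/np.linalg.norm(d)
def plane(r,z): return r[0]+r[1]*(z-r[0][2])/r[1][2]
def tri(rs):
    A=sum(np.eye(3)-np.outer(d,d) for o,d in rs); b=sum((np.eye(3)-np.outer(d,d))@o for o,d in rs)
    X=np.linalg.solve(A,b); return X,[round(1e3*np.linalg.norm((np.eye(3)-np.outer(d,d))@(X-o)),1) for o,d in rs]
def project(c,P,cal=None):
    k=cal or get_calibration(c); K=np.array(k['camera_matrix']); T=np.array(k['pose'])
    q=T[:3,:3].T@(np.asarray(P)-T[:3,3]); q=np.array([q[0],-q[1],-q[2]])
    if c=='wrist':
        r=np.hypot(q[0],q[1]); th=np.arctan2(r,q[2]); u=q[:2]/max(r,1e-9)*th
    else: u=q[:2]/q[2]
    return np.array([K[0,0]*u[0]+K[0,2],K[1,1]*u[1]+K[1,2]])
def blobs(im,x0,y0,x1,y1,thr,amin=8):
    g=cv2.cvtColor(im,cv2.COLOR_RGB2GRAY)[y0:y1,x0:x1]
    n,l,s,c=cv2.connectedComponentsWithStats((g<thr).astype('uint8'))
    return [(s[i,4],(c[i]+[x0,y0]).round(1),(s[i,:4]+[x0,y0,0,0]).tolist()) for i in range(1,n) if s[i,4]>=amin]
E
python3 - <<'E'
from h import *
t=cv2.imread('pics/t0.png')[:,:,::-1];s=cv2.imread('pics/s0.png')[:,:,::-1]
print('hole t',blobs(t,317,160,338,188,90));print('slot t',blobs(t,308,205,350,255,120))
print('slot s',blobs(s,300,225,340,250,120)); print('hole s',blobs(s,295,255,330,285,100))
for c,im,n in[('top',t,'t'),('scene',s,'s')]:
  grab_frame(c)
  for q in ['pin_knob','narrow_handle']:
    for r in regions_of(c,q)[:3]:
      ys,xs=np.nonzero(r['pixels']); print(n,q,round(r['score'],2),len(xs),xs.mean().round(1),ys.mean().round(1),xs.min(),xs.max(),ys.min(),ys.max())
print('narrow t',blobs(t,190,225,222,255,50));print('narrow s',blobs(s,435,215,462,262,50)); print('knob',blobs(t,470,245,500,270,40),blobs(s,178,192,205,216,45))
E
```

```text
hole t [(np.int32(30), array([326.8, 177.5]), [324, 175, 7, 6])]
slot t [(np.int32(117), array([328. , 227.2]), [325, 216, 7, 23])]
slot s [(np.int32(61), array([322.1, 235.5]), [318, 229, 9, 14])]
hole s [(np.int32(8), array([296.5, 256.5]), [295, 256, 4, 2]), (np.int32(14), array([310.5, 263. ]), [308, 262, 6, 3]), (np.int32(228), array([310.4, 280.4]), [295, 268, 35, 17])]
t pin_knob 0.51 164 484.3 258.7 476 493 253 264
t narrow_handle 0.93 392 205.6 339.0 191 220 327 351
t narrow_handle 0.84 414 144.2 333.0 129 162 321 344
t narrow_handle 0.81 374 278.0 294.1 264 292 287 301
s pin_knob 0.55 183 189.5 207.1 184 195 197 217
s pin_knob 0.31 670 446.0 246.7 436 454 221 288
s narrow_handle 0.97 1462 519.9 324.8 502 536 290 356
s narrow_handle 0.9 604 446.1 245.1 436 454 222 287
s narrow_handle 0.77 829 454.7 200.6 441 467 176 229
narrow t [(np.int32(254), array([204.4, 238.8]), [195, 231, 20, 17])]
narrow s [(np.int32(564), array([448.3, 233.8]), [439, 215, 21, 42])]
knob [(np.int32(99), array([486.1, 258.1]), [480, 254, 13, 9])] [(np.int32(136), array([189. , 205.2]), [184, 197, 10, 18])]
```

```bash
python3 - <<'E'
import cv2,numpy as np
s=cv2.imread('pics/s0.png');t=cv2.imread('pics/t0.png')
a=cv2.resize(s[195:315,270:400],None,fx=3,fy=3,interpolation=3)[:360,:390]
b=cv2.resize(t[150:280,280:380],None,fx=2.75,fy=2.75)[:360]
cv2.imwrite('pics/c.png',np.hstack([a,b]))
E
```

```text
Traceback (most recent call last):
ValueError: all the input array dimensions except for the concatenation axis must match exactly, but along dimension 0, the array at index 0 has size 360 and the array at index 1 has size 358
```

```bash
python3 - <<'E'
from h import *
R=lambda c,x,y: ray(c,(x,y))
print('hole',tri([R('top',326.8,177.5),R('scene',310.5,263)]), plane(R('top',326.8,177.5),.127))
print('slot',tri([R('top',328,227.2),R('scene',322.1,235.5)]), plane(R('top',328,227.2),.117))
print('knob',tri([R('top',486,258.1),R('scene',189.5,206.5)]))
print('narrow',tri([R('top',204.6,239),R('scene',448.3,240)]))
s=state();print(s['time'])
E
```

```text
hole (array([ 0.62496326, -0.03254185,  0.12633612]), [np.float64(0.6), np.float64(0.6)]) [ 0.62497758 -0.03311348  0.127     ]
slot (array([ 0.53055699, -0.03256729,  0.11709079]), [np.float64(0.8), np.float64(0.8)]) [ 0.53073967 -0.03337813  0.117     ]
knob (array([ 0.46482207, -0.33633414,  0.10161438]), [np.float64(1.6), np.float64(1.6)])
narrow (array([0.51239526, 0.20416973, 0.12604951]), [np.float64(2.9), np.float64(2.9)])
1.1
```

The hole, slot, knob and handle all triangulate to within a few mm of the stated heights, and hole to slot is 94.4 mm against the stated 95. I'm moving above the pin.

>>> apply_moves(
  targets=[
    {"translation":[0.42,-0.2,0],"twist":0,"hand":1},
    {"translation":[0.42,-0.2,0],"twist":0,"hand":1},
    {"translation":[0.42,-0.2,0],"twist":0,"hand":1},
    {"translation":[0.42,-0.2,0],"twist":0,"hand":1},
    {"translation":[0.42,-0.2,0],"twist":0,"hand":1},
    {"translation":[0.42,-0.2,0],"twist":0,"hand":1},
    {"translation":[0.42,-0.2,0],"twist":0,"hand":1},
    {"translation":[0.42,-0.2,0],"twist":0,"hand":1},
  ],
)

```text
time: 1.9
tool_pos: [0.4469, -0.3599, 0.2536]
tool_rot: [0.0, 0.991, 0.131, 0.0]
contact_force: [-0.2, -0.6, -1.1]
gripper_width: 1.001
grasp_force: 0.0
```

>>> apply_moves(
  targets=[
    {"translation":[0,0,0.2],"twist":0,"hand":0.7},
    {"translation":[0,0,0],"twist":0,"hand":0.7},
  ],
)

```text
time: 2.1
tool_pos: [0.4456, -0.3592, 0.2306]
tool_rot: [-0.002, 0.991, 0.133, -0.001]
contact_force: [-1.0, 0.4, -0.0]
gripper_width: 0.707
grasp_force: 0.0
```

```bash
cat >> h.py <<'E'
from scipy.spatial.transform import Rotation as Ro
def Rt(s=None):
    q=(s or state())['tool_rot']; return Ro.from_quat([q[1],q[2],q[3],q[0]]).as_matrix()
def delta(P,s=None): # world target for TCP -> tool-axis shift in 100 mm units
    s=s or state(); return (Rt(s).T@(np.asarray(P)-s['tool_pos'])*10).round(3)
E
python3 - <<'E'
from h import *
s=state();print(s['time'],s['tool_pos'],Rt().round(3))
k=get_calibration('wrist');print(np.array(k['camera_matrix']).round(1),np.array(k['pose']).round(3))
save('wrist','w0')
for q in ['pin_knob']:
  for r in regions_of('wrist',q)[:2]:
    ys,xs=np.nonzero(r['pixels']);print(r['score'],len(xs),xs.mean(),ys.mean())
    P=plane(ray('wrist',(xs.mean(),ys.mean()),k),.112);print(P)
print(project('wrist',[.465,-.336,.12],k), delta([.465,-.336,.15]))
E
```

```text
2.1 [ 0.44555851 -0.35921817  0.23062294] [[ 0.965  0.263 -0.003]
 [ 0.263 -0.965  0.003]
 [-0.002 -0.004 -1.   ]]
[[371.6   0.  314.8]
 [  0.  371.6 247.8]
 [  0.    0.    1. ]] [[ 0.262  0.913  0.312  0.525]
 [-0.965  0.25   0.08  -0.338]
 [-0.005 -0.322  0.947  0.351]
 [ 0.     0.     0.     1.   ]]
0.77 1095 291.7269406392694 207.83561643835617
[ 0.46924971 -0.33578963  0.112     ]
[289.60306257 216.89765293] [ 0.257 -0.191  0.829]
```

View pics/w0.png

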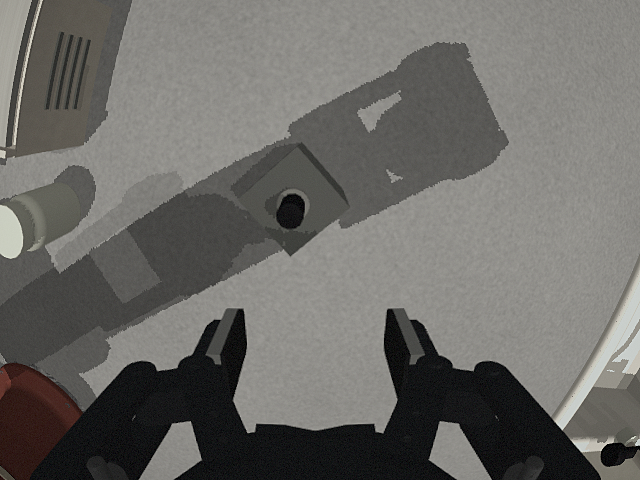

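The wrist picture shows the knob as a black oval at (291,211), with the collar and block around it.

```bash
python3 - <<'E'
from h import *
im=cv2.imread('pics/w0.png')[:,:,::-1]
k=get_calibration('wrist')
b=max(blobs(im,265,180,320,235,40),key=lambda b:b[0]);print(b)
r=ray('wrist',b[1],k)
print(plane(r,.104),tri([r,ray('top',(486.1,258.1)),ray('scene',(189.3,206.))]))
P=plane(r,.104);print(delta([.4655,-.336,.118]),delta([P[0],P[1],.118]))
E
```

```text
(np.int32(764), array([290.5, 211.3]), [276, 194, 29, 35])
[ 0.46427585 -0.3378519   0.104     ] (array([ 0.46426985, -0.33705943,  0.1022463 ]), [np.float64(0.9), np.float64(1.3), np.float64(1.7)])
[ 0.263 -0.189  1.149] [ 0.246 -0.174  1.149]
```

>>> apply_moves(
  targets=[
    {"translation":[0.25,-0.18,0.1],"twist":0,"hand":0.6},
    {"translation":[0,0,0.4],"twist":0,"hand":0.6},
    {"translation":[0,0,0.4],"twist":0,"hand":0.6},
    {"translation":[0,0,0.25],"twist":0,"hand":0.6},
    {"translation":[0,0,0],"twist":0,"hand":0.6},
  ],
)

```text
time: 2.7
tool_pos: [0.4623, -0.3364, 0.1144]
tool_rot: [-0.003, 0.991, 0.131, -0.003]
contact_force: [0.2, 0.2, -0.2]
gripper_width: 0.598
grasp_force: 0.0
```

```bash
python3 - <<'E'
from h import *
s=state();print(s['time'],s['tool_pos'],delta([.4643,-.3375,.115]));save('wrist','w1')
E
```

```text
2.7 [ 0.46231605 -0.33643922  0.11438665] [ 0.016  0.015 -0.006]
```

View pics/w1.png

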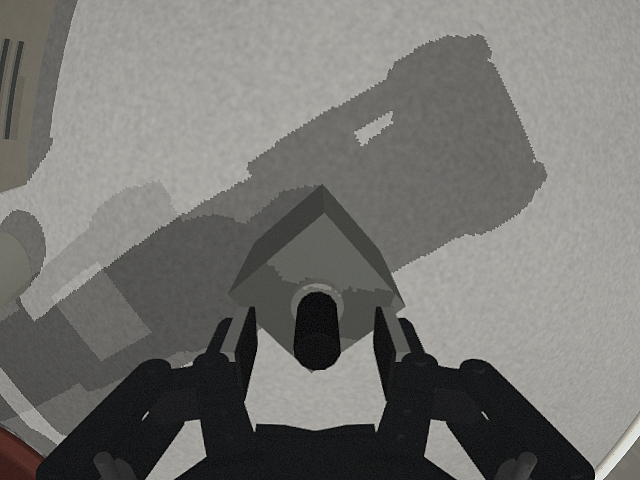

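The knob now stands centred between the pads at (317,330), with the collar and block below it, so I'm closing on it.

>>> apply_moves(
  targets=[
    {"translation":[0.015,0.01,0],"twist":0,"hand":0.25},
    {"translation":[0,0,0],"twist":0,"hand":0},
    {"translation":[0,0,0],"twist":0,"hand":0},
    {"translation":[0,0,0],"twist":0,"hand":0},
  ],
)

```text
time: 3.15
tool_pos: [0.4679, -0.339, 0.1213]
tool_rot: [0.002, 0.991, 0.132, 0.001]
contact_force: [-0.7, 1.5, 6.5]
gripper_width: 0.187
grasp_force: 58.3
```

>>> apply_moves(
  targets=[
    {"translation":[0,0,-0.15],"twist":0,"hand":0},
    {"translation":[0,0,-0.4],"twist":0,"hand":0},
    {"translation":[0,0,-0.45],"twist":0,"hand":0},
    {"translation":[0,0,-0.4],"twist":0,"hand":0},
    {"translation":[0,0,0],"twist":0,"hand":0},
  ],
)

```text
time: 3.65
tool_pos: [0.4694, -0.3403, 0.2682]
tool_rot: [0.006, 0.991, 0.132, 0.005]
contact_force: [-0.9, -0.3, 0.1]
gripper_width: 0.186
grasp_force: 58.9
```

```bash
python3 - <<'E'
from h import *
s=state();print(s['time'],s['tool_pos'],s['grasp_force'],s['gripper_width']);print(Rt(s).round(4))
print(delta([.625,-.033,.26]))
E
```

```text
3.65 [ 0.46935939 -0.34033925  0.26821268] 58.89077067375183 0.18648469036263096
[[ 0.9653  0.2608  0.0111]
 [ 0.2609 -0.9653 -0.0106]
 [ 0.0079  0.0131 -0.9999]]
[ 2.304 -2.562  0.067]
```

>>> apply_moves(
  targets=[
    {"translation":[0.288,-0.32,0],"twist":0,"hand":0},
    {"translation":[0.288,-0.32,0],"twist":0,"hand":0},
    {"translation":[0.288,-0.32,0],"twist":0,"hand":0},
    {"translation":[0.288,-0.32,0],"twist":0,"hand":0},
    {"translation":[0.288,-0.32,0],"twist":0,"hand":0},
    {"translation":[0.288,-0.32,0],"twist":0,"hand":0},
    {"translation":[0.288,-0.32,0],"twist":0,"hand":0},
    {"translation":[0.288,-0.32,0],"twist":0,"hand":0},
  ],
)

```text
time: 4.45
tool_pos: [0.6229, -0.029, 0.2588]
tool_rot: [0.0, 0.991, 0.132, 0.0]
contact_force: [0.4, -0.2, -0.8]
gripper_width: 0.184
grasp_force: 58.9
```

>>> apply_moves(
  targets=[
    {"translation":[0,0,0],"twist":0,"hand":0},
    {"translation":[0,0,0],"twist":0,"hand":0},
    {"translation":[0,0,0],"twist":0,"hand":0},
  ],
)

```text
time: 4.75
tool_pos: [0.6221, -0.0314, 0.2584]
tool_rot: [0.0, 0.991, 0.131, -0.0]
contact_force: [-0.1, -0.9, -0.9]
gripper_width: 0.186
grasp_force: 58.9
```

```bash
python3 - <<'E'
from h import *
s=state();print(s['time'],s['tool_pos'],s['grasp_force'],s['contact_force']);print(Rt(s).round(4))
print(delta([.625,-.033,.26]))
a=save('wrist','w2');b=save('scene','s2');t=save('top','t2')
cv2.imwrite('pics/w2s2.png',np.hstack([cv2.resize(a[150:470,160:480],(400,400)),cv2.resize(b[130:330,220:420],(400,400),interpolation=2)])[:,:,::-1])
E
```

```text
4.75 [ 0.62212698 -0.03135666  0.25839973] 58.8970148563385 [-0.09525336 -0.9336096  -0.93637261]
[[ 9.655e-01  2.602e-01 -2.000e-04]
 [ 2.602e-01 -9.655e-01 -4.000e-04]
 [-3.000e-04  4.000e-04 -1.000e+00]]
[ 0.023  0.023 -0.016]
```

View pics/w2s2.png

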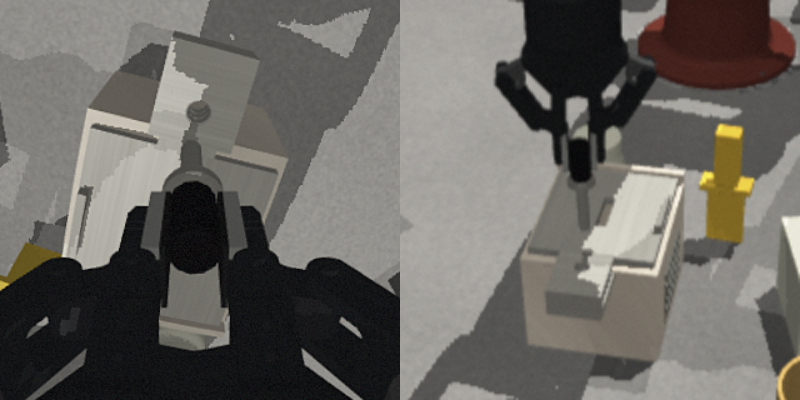

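The left panel (wrist) shows the pin gripped, with its foot just in front of the hole at about wrist (318,239). The right panel (scene) shows the shank foot at about (312,244). I'll zoom in on both and overlay the predictions.

```bash
python3 - <<'E'
from h import *
a=cv2.imread('pics/w2.png');b=cv2.imread('pics/s2.png')
k=get_calibration('wrist'); s=state(); p=s['tool_pos']
cv2.imwrite('pics/z2.png',np.hstack([cv2.resize(a[215:305,280:360],(480,540),interpolation=0),cv2.resize(b[200:290,285:335],(300,540),interpolation=0)]))
print('proj hole w',project('wrist',[.625,-.033,.128],k),'s',project('scene',[.625,-.033,.128]))
print('nominal foot w',project('wrist',[p[0],p[1],p[2]-.0913],k),'s',project('scene',[p[0],p[1],p[2]-.0913]))
print('nominal foot w',project('wrist',[p[0]+.002,p[1],p[2]-.0913],k),'s',project('scene',[p[0],p[1]+.002,p[2]-.0913]))
E
```

```text
proj hole w [318.38608087 241.1901261 ] s [309.88068663 262.26895314]
nominal foot w [315.90973279 264.51294107] s [310.04613106 244.35542467]
nominal foot w [316.7617523  261.55335142] s [311.15020308 244.48694236]
```

View pics/z2.png

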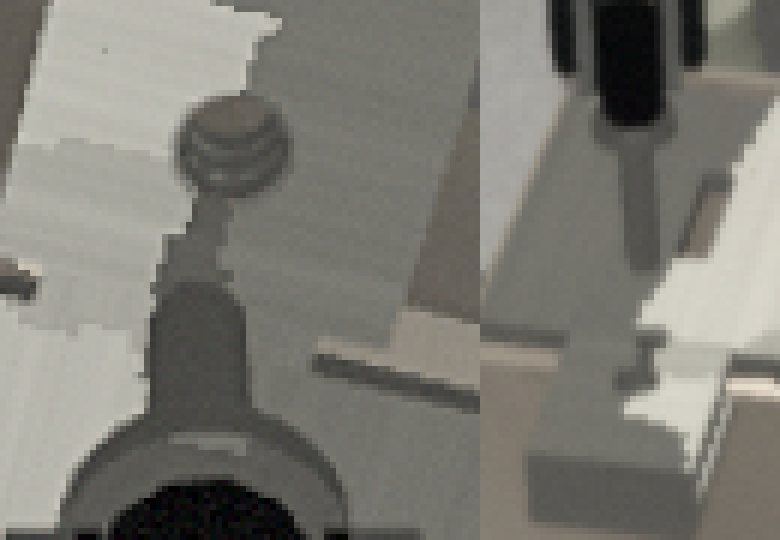

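Zoom: in the wrist image the hole centre is at (318.8,239.5), the shank axis at column 313.3 and the foot's front edge at row 262. In the scene image the foot is at (312.2,244.7) and the hole at (311.7,261.2). I'll shift and lower until the foot is just above the hole, then compare again.

>>> apply_moves(
  targets=[
    {"translation":[0.03,0.035,0],"twist":0,"hand":0},
    {"translation":[0,0,0.15],"twist":0,"hand":0},
    {"translation":[0,0,0.13],"twist":0,"hand":0},
    {"translation":[0,0,0],"twist":0,"hand":0},
    {"translation":[0,0,0],"twist":0,"hand":0},
  ],
)

```text
time: 5.4
tool_pos: [0.6256, -0.0333, 0.2288]
tool_rot: [-0.0, 0.991, 0.132, -0.001]
contact_force: [0.2, -0.6, -1.2]
gripper_width: 0.186
grasp_force: 58.9
```

```bash
python3 - <<'E'
from h import *
s=state();p=s['tool_pos'];print(s['time'],p,s['contact_force'])
k=get_calibration('wrist')
a=save('wrist','w3');b=save('scene','s3')
f=[p[0],p[1],p[2]-.0913]
for c in['wrist','scene']: print(c,'hole',project(c,[.625,-.033,.128],k if c=='wrist' else None),'foot',project(c,f,k if c=='wrist' else None),project(c,np.add(f,[0,0,.03]),k if c=='wrist' else None))
cv2.imwrite('pics/z3.png',np.hstack([cv2.resize(a[225:325,280:360],(480,600),interpolation=0),cv2.resize(b[200:300,285:335],(300,600),interpolation=0)])[:,:,::-1])
E
```

```text
5.4 [ 0.62559208 -0.03325815  0.22875393] [ 0.22748607 -0.57676096 -1.20438534]
wrist hole [315.46737907 259.54249905] foot [316.12585519 264.21270584] [316.20738601 284.55336102]
scene hole [309.88068663 262.26895314] foot [309.46389261 258.42963518] [308.81220533 245.34140106]
```

View pics/z3.png

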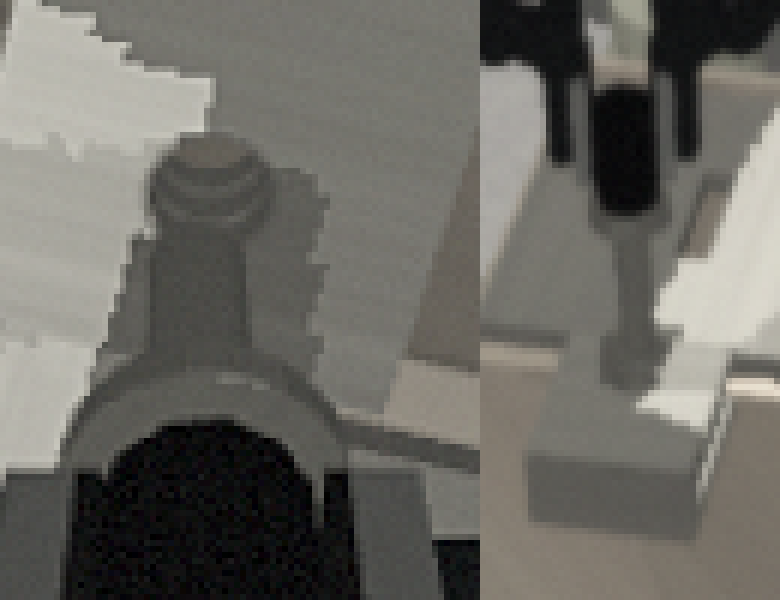

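In the close view the hole is at wrist (315,256), about 1.3 mm to tool +y and 3–4 mm to tool +x of the pin's foot. That matches how the pin sat in the grasp. I'm correcting for it and then lowering in small steps while watching the force.

>>> apply_moves(
  targets=[
    {"translation":[0.033,0.013,0],"twist":0,"hand":0},
    {"translation":[0,0,0],"twist":0,"hand":0},
    {"translation":[0,0,0.07],"twist":0,"hand":0},
    {"translation":[0,0,0.06],"twist":0,"hand":0},
    {"translation":[0,0,0],"twist":0,"hand":0},
  ],
)

```text
time: 6.0
tool_pos: [0.6289, -0.0336, 0.2154]
tool_rot: [-0.0, 0.991, 0.132, -0.001]
contact_force: [-0.1, -0.1, -0.9]
gripper_width: 0.19
grasp_force: 58.9
```

```bash
python3 - <<'E'
from h import *
s=state();p=s['tool_pos'];print(s['time'],p,s['contact_force'],s['ft_torque'])
a=save('wrist','w4');b=save('scene','s4')
cv2.imwrite('pics/z4.png',np.hstack([cv2.resize(a[225:325,280:360],(480,600),interpolation=0),cv2.resize(b[200:300,285:335],(300,600),interpolation=0)])[:,:,::-1])
E
```

```text
6.0 [ 0.62891032 -0.03358174  0.21540681] [-0.14991578 -0.11944276 -0.94134565] [0.04475525 0.00573243 0.02344524]
```

View pics/z4.png

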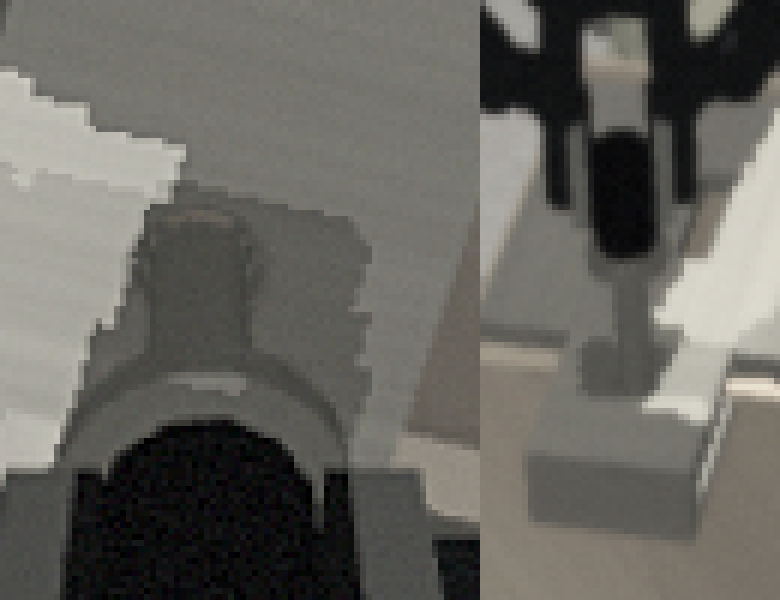

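The foot now sits inside the hole's outline (wrist zoom, centred to within about 0.6 mm) with no contact force, so I keep lowering.

>>> apply_moves(
  targets=[
    {"translation":[0,0.006,0.08],"twist":0,"hand":0},
    {"translation":[0,0,0.1],"twist":0,"hand":0},
    {"translation":[0,0,0],"twist":0,"hand":0},
  ],
)

```text
time: 6.4
tool_pos: [0.6289, -0.0342, 0.1967]
tool_rot: [-0.0, 0.991, 0.132, -0.002]
contact_force: [-0.3, -0.7, -0.7]
gripper_width: 0.185
grasp_force: 59.0
```

>>> apply_moves(
  targets=[
    {"translation":[0,0,0.1],"twist":0,"hand":0},
    {"translation":[0,0,0.1],"twist":0,"hand":0},
    {"translation":[0,0,0.04],"twist":0,"hand":0},
    {"translation":[0,0,0],"twist":0,"hand":0},
  ],
)

```text
time: 6.8
tool_pos: [0.6293, -0.0342, 0.1736]
tool_rot: [-0.0, 0.991, 0.132, -0.001]
contact_force: [-1.6, 0.9, -1.5]
gripper_width: 0.186
grasp_force: 59.1
```

>>> apply_moves(
  targets=[
    {"translation":[0,0,0.04],"twist":0,"hand":0},
    {"translation":[0,0,0.03],"twist":0,"hand":0},
    {"translation":[0,0,0],"twist":0,"hand":0},
  ],
)

```text
time: 7.1
tool_pos: [0.6297, -0.034, 0.1694]
tool_rot: [-0.0, 0.991, 0.132, -0.0]
contact_force: [-5.6, 2.8, 4.2]
gripper_width: 0.186
grasp_force: 59.8
```

>>> apply_moves(
  targets=[
    {"translation":[0,0,0.03],"twist":0,"hand":0},
    {"translation":[0,0,0.03],"twist":0,"hand":0},
    {"translation":[0,0,0],"twist":0,"hand":0},
  ],
)

```text
time: 7.4
tool_pos: [0.6304, -0.0339, 0.1692]
tool_rot: [-0.0, 0.991, 0.132, 0.0]
contact_force: [-16.9, 4.0, 25.3]
gripper_width: 0.188
grasp_force: 62.0
```

The pin stops firmly at the expected height of .169 with 25 N on it. I'll ease off, open and rise clear.

>>> apply_moves(
  targets=[
    {"translation":[-0.02,0,-0.06],"twist":0,"hand":0},
    {"translation":[0,0,0],"twist":0,"hand":0.5},
    {"translation":[0,0,0],"twist":0,"hand":0.5},
    {"translation":[0,0,0],"twist":0,"hand":0.5},
    {"translation":[0,0,-0.3],"twist":0,"hand":0.5},
    {"translation":[0,0,-0.45],"twist":0,"hand":0.5},
    {"translation":[0,0,-0.45],"twist":0,"hand":0.5},
  ],
)

```text
time: 8.1
tool_pos: [0.6276, -0.035, 0.2879]
tool_rot: [-0.0, 0.991, 0.131, -0.001]
contact_force: [1.2, -1.0, 0.8]
gripper_width: 0.499
grasp_force: 0.0
```

```bash
python3 - <<'E'
from h import *
s=state();p=s['tool_pos'];print(s['time'],p,s['contact_force'],s['gripper_width'])
b=save('scene','s5'); a=save('wrist','w5')
print('knob s',blobs(b,290,215,330,270,40)); 
k=get_calibration('wrist')
print('expected knob centre px scene',project('scene',[.625,-.033,.152]),'w',project('wrist',[.625,-.033,.152],k))
for c in ['wrist','scene']:
  if c=='scene':grab_frame('scene')
  else: grab_frame('wrist')
  for r in regions_of(c,'pin_knob')[:2]:
    ys,xs=np.nonzero(r['pixels']);print(c,r['score'],len(xs),xs.mean(),ys.mean(),ys.min(),ys.max())
cv2.imwrite('pics/z5.png',np.hstack([cv2.resize(a[120:420,180:480],(400,400)),cv2.resize(b[190:310,270:390],(400,400),interpolation=0)])[:,:,::-1])
print('above narrow',delta([.5124,.204,.25]))
E
```

```text
8.1 [ 0.62757715 -0.03496377  0.28791949] [ 1.21852643 -1.01988848  0.81702792] 0.49880273534781766
knob s [(np.int32(162), array([309.1, 252.4]), [305, 243, 9, 20])]
expected knob centre px scene [309.37001142 251.94967985] w [309.02546986 247.89892697]
wrist 0.61 1036 309.8957528957529 242.48455598455598 222 264
scene 0.76 214 309.2196261682243 254.75233644859813 242 266
scene 0.57 632 445.84335443037975 244.8370253164557 221 286
above narrow [-0.487 -2.605  0.366]
```

View pics/z5.png

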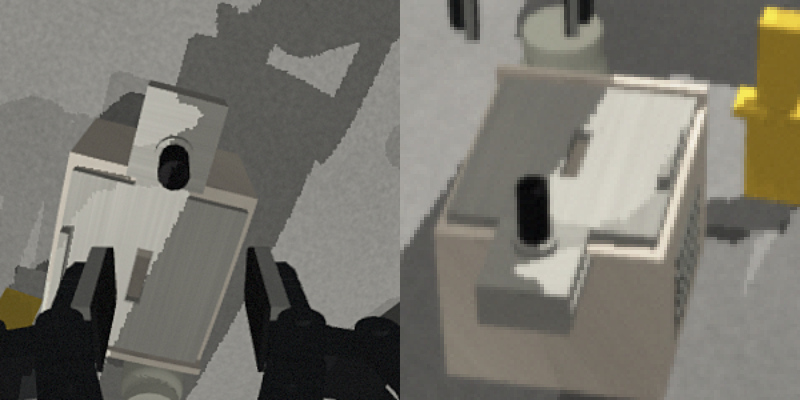

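The pin is seated: knob at scene (309,252) against a predicted (309.4,252), collar on the bracket, fingers clear. Next I move above the narrow paddle.

>>> apply_moves(
  targets=[
    {"translation":[-0.08,-0.43,0.02],"twist":0,"hand":0.7},
    {"translation":[-0.08,-0.43,0.05],"twist":0,"hand":0.7},
    {"translation":[-0.08,-0.43,0.05],"twist":0,"hand":0.7},
    {"translation":[-0.08,-0.43,0.05],"twist":0,"hand":0.7},
    {"translation":[-0.08,-0.43,0.05],"twist":0,"hand":0.7},
    {"translation":[-0.08,-0.43,0.05],"twist":0,"hand":0.7},
    {"translation":[0,0,0],"twist":0,"hand":0.7},
    {"translation":[0,0,0],"twist":0,"hand":0.7},
  ],
)

```text
time: 9.2
tool_pos: [0.5133, 0.202, 0.259]
tool_rot: [0.0, 0.991, 0.132, -0.002]
contact_force: [0.3, -0.7, 0.7]
gripper_width: 0.7
grasp_force: 0.0
```

```bash
python3 - <<'E'
from h import *
s=state();p=s['tool_pos'];print(s['time'],p,np.degrees(np.arctan2(Rt(s)[1,0],Rt(s)[0,0])))
k=get_calibration('wrist'); a=save('wrist','w6')
for q in ['narrow_handle','broad']:
  for r in regions_of('wrist',q)[:3]:
    ys,xs=np.nonzero(r['pixels']);print(q,r['score'],len(xs),xs.mean(),ys.mean(),xs.min(),xs.max(),ys.min(),ys.max())
print('pred top',project('wrist',[.5124,.204,.162],k),'bot',project('wrist',[.5124,.204,.098],k),'broad',project('wrist',[.475,.303,.16],k))
E
```

```text
9.2 [0.51330992 0.20204244 0.25903467] 15.227681109021406
narrow_handle 0.92 2590 260.0019305019305 388.223166023166 235 285 347 431
narrow_handle 0.73 2645 192.43024574669187 24.350472589792062 150 236 0 54
narrow_handle 0.65 2581 314.5741960480434 237.63696241766758 299 331 193 279
broad 0.84 4035 173.72094175960348 244.99529120198264 138 202 193 284
pred top [312.45220572 261.23091484] bot [312.95753547 232.23122756] broad [157.86139261 273.32425352]
```

View pics/w6.png

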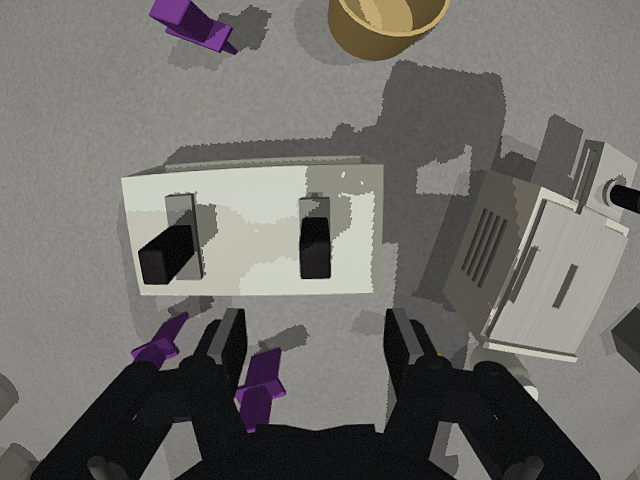

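The wrist picture shows the rack with the narrow paddle at (315,237), handle top edge at row 279, and the broad one, with the longer shoulder, at (175,245). Both blades run nearly along the image's vertical.

```bash
python3 - <<'E'
from h import *
k=get_calibration('wrist'); a=cv2.imread('pics/w6.png')
g=cv2.cvtColor(a,cv2.COLOR_BGR2GRAY)
m=((g<70)).astype('uint8');m[:,:290]=0;m[:,340:]=0;m[:205]=0;m[290:]=0
ys,xs=np.nonzero(m)
for y in range(215,283,6):
    r=xs[ys==y]; print(y,(r.min(),r.max(),round(r.mean(),1)) if len(r) else None,end=' ')
print()
C=[plane(ray('wrist',p,k),.09)[:2] for p in[(122,178),(383,165),(375,292),(140,295)]]
for i in range(4):
    d=C[(i+1)%4]-C[i];print(np.linalg.norm(d).round(3),np.degrees(np.arctan2(d[1],d[0])).round(1))
print('rack centre',np.mean(C,0))
for p in[(300.5,278.5),(330.5,278.5),(302,249),(329.5,249)]: print('top corner',plane(ray('wrist',p,k),.162).round(4))
sh=[(300,196),(329,196)]
for p in sh: print('shoulder far',plane(ray('wrist',p,k),.098).round(4))
s=(316,278.5)
print(tri([ray('wrist',(315.5,264),k),ray('top',(204,240))]))
E
```

```text
215 (np.int64(305), np.int64(305), np.float64(305.0)) 221 (np.int64(302), np.int64(327), np.float64(314.5)) 227 (np.int64(301), np.int64(329), np.float64(315.0)) 233 (np.int64(301), np.int64(329), np.float64(315.0)) 239 (np.int64(300), np.int64(329), np.float64(314.5)) 245 (np.int64(300), np.int64(330), np.float64(315.0)) 251 (np.int64(300), np.int64(330), np.float64(315.0)) 257 (np.int64(300), np.int64(330), np.float64(315.0)) 263 (np.int64(300), np.int64(330), np.float64(315.0)) 269 (np.int64(301), np.int64(330), np.float64(315.5)) 275 (np.int64(301), np.int64(330), np.float64(315.5)) 281 None 
0.22 -73.6
0.11 -165.7
0.217 106.6
0.11 15.6
rack centre [0.49526911 0.25418741]
top corner [0.5001 0.2069 0.162 ]
top corner [0.5051 0.1883 0.162 ]
top corner [0.5197 0.2109 0.162 ]
top corner [0.5241 0.1944 0.162 ]
shoulder far [0.5394 0.2198 0.098 ]
shoulder far [0.5452 0.1982 0.098 ]
(array([0.50855684, 0.19814082, 0.15039364]), [np.float64(1.1), np.float64(1.1)])
```

Rack yaw works out at about 16° and the tool's at 15.2°. The handle centre is at about (.514,.2015), directly below the tool, so I'm descending and grasping.

>>> apply_moves(
  targets=[
    {"translation":[0.005,0,0.42],"twist":0,"hand":0.6},
    {"translation":[0,0,0.42],"twist":0,"hand":0.6},
    {"translation":[0,0,0.4],"twist":0,"hand":0.6},
    {"translation":[0,0,0],"twist":0,"hand":0.3},
    {"translation":[0,0,0],"twist":0,"hand":0},
    {"translation":[0,0,0],"twist":0,"hand":0},
    {"translation":[0,0,0],"twist":0,"hand":0},
    {"translation":[0,0,0],"twist":0,"hand":0},
  ],
)

```text
time: 10.15
tool_pos: [0.5159, 0.202, 0.1391]
tool_rot: [-0.0, 0.991, 0.131, 0.001]
contact_force: [-0.1, -0.1, -1.7]
gripper_width: 0.228
grasp_force: 60.3
```

>>> apply_moves(
  targets=[
    {"translation":[0,0,-0.2],"twist":0,"hand":0},
    {"translation":[0,0,-0.3],"twist":0,"hand":0},
    {"translation":[0,0,-0.4],"twist":0,"hand":0},
    {"translation":[0,0,-0.4],"twist":0,"hand":0},
    {"translation":[0,0,-0.3],"twist":0,"hand":0},
    {"translation":[0,0,0],"twist":0,"hand":0},
    {"translation":[0,0,0],"twist":0,"hand":0},
  ],
)

```text
time: 10.85
tool_pos: [0.5151, 0.202, 0.2982]
tool_rot: [-0.0, 0.991, 0.132, 0.001]
contact_force: [-1.5, -0.2, -3.4]
gripper_width: 0.229
grasp_force: 60.7
```

```bash
python3 - <<'E'
from h import *
s=state();p=s['tool_pos'];print(s['time'],p);print(Rt(s).round(4))
print(delta([.5306,-.0331,.29]))
E
```

```text
10.85 [0.51505219 0.20196542 0.298169  ]
[[ 9.654e-01  2.609e-01  1.900e-03]
 [ 2.609e-01 -9.654e-01  5.000e-04]
 [ 2.000e-03  1.000e-04 -1.000e+00]]
[-0.463  2.31   0.081]
```

The paddle is held. I'm carrying it over the window, then turning it to the slot.

>>> apply_moves(
  targets=[
    {"translation":[-0.077,0.385,0],"twist":0,"hand":0},
    {"translation":[-0.077,0.385,0],"twist":0,"hand":0},
    {"translation":[-0.077,0.385,0],"twist":0,"hand":0},
    {"translation":[-0.077,0.385,0],"twist":0,"hand":0},
    {"translation":[-0.077,0.385,0],"twist":0,"hand":0},
    {"translation":[-0.077,0.385,0],"twist":0,"hand":0},
  ],
)

```text
time: 11.45
tool_pos: [0.5292, -0.0345, 0.2942]
tool_rot: [-0.001, 0.991, 0.132, -0.002]
contact_force: [0.2, 0.7, -2.2]
gripper_width: 0.23
grasp_force: 60.8
```

>>> apply_moves(
  targets=[
    {"translation":[0,0,0],"twist":0.66,"hand":0},
    {"translation":[0,0,0],"twist":0.66,"hand":0},
    {"translation":[0,0,0],"twist":0.66,"hand":0},
    {"translation":[0,0,0],"twist":0.66,"hand":0},
    {"translation":[0,0,0.2],"twist":0,"hand":0},
    {"translation":[0,0,0.1],"twist":0,"hand":0},
    {"translation":[0,0,0],"twist":0,"hand":0},
    {"translation":[0,0,0],"twist":0,"hand":0},
  ],
)

```text
time: 12.25
tool_pos: [0.53, -0.0331, 0.2661]
tool_rot: [-0.0, 1.0, -0.0, -0.001]
contact_force: [-0.8, -0.2, -2.0]
gripper_width: 0.231
grasp_force: 60.9
```

```bash
python3 - <<'E'
from h import *
s=state();p=s['tool_pos'];print(s['time'],p,s['grasp_force']);print(Rt(s).round(4)[0])
k=get_calibration('wrist'); a=save('wrist','w7');b=save('scene','s7');
g=cv2.cvtColor(a,cv2.COLOR_RGB2GRAY)
print('slot pred corners w',[project('wrist',[.5306+dx,-.0331+dy,.118],k).round(1).tolist() for dx,dy in[(.022,.005),(.022,-.005),(-.022,.005),(-.022,-.005)]])
f=p-[0,0,.119]
print('tip pred w',[project('wrist',f+[dx,dy,0],k).round(1).tolist() for dx,dy in[(.02,.003),(.02,-.003)]],'shoulder',[project('wrist',f+[dx,dy,.07],k).round(1).tolist() for dx,dy in[(.02,.003),(.02,-.003),(.027,.012),(.027,-.012)]])
print('scene slot',[project('scene',[.5306+dx,-.0331,.118]).round(1).tolist() for dx in(.022,-.022)],'tip',[project('scene',f+[dx,0,0]).round(1).tolist() for dx in(.02,-.02)])
# mid-profile rows: dark/bright edges
np.set_printoptions(linewidth=250)
print(g[225:330:5,290:345:2])
E
```

```text
12.25 [ 0.52997871 -0.03305997  0.26607418] 60.87147116661072
[ 1.0e+00 -1.0e-04 -2.3e-03]
slot pred corners w [[309.1, 207.4], [322.6, 207.3], [309.4, 263.1], [322.3, 263.1]]
tip pred w [[311.3, 220.7], [320.4, 220.7]] shoulder [[309.9, 257.1], [322.3, 257.1], [291.0, 243.4], [341.1, 243.4]]
scene slot [[318.9, 242.1], [323.8, 228.3]] tip [[318.8, 229.1], [323.3, 216.7]]
[[160 165 165 164 165 164 164 164 190 126  92  89  94  89 105 111  91 117 111 114 113 116 110 111 113 115 112 110]
 [161 163 165 164 164 164 165 161 189 118  70  74  78  79  86 113  97 116 114 110 113 116 109 113 112 115 113 110]
 [159 163 165 162 161 164 164 161 188 118  71  74  77  76  85 112  99 114 110 112 112 115 110 110 112 113 113 109]
 [160 161 164 161 164 163 163 163 186 128  68  74  71  72  81 106  97 115 113 115 111 113 109 112 112 112 114 111]
 [160 161 162 164 163 162 163 160 187 121  70  69  75  72  76  97  99 118 111 113 112 114 110 109 112 114 110 108]
 [ 85  42  42  42  41  40  42  40  33  49  50  52  51  50  51  52  45  46  48  44  43  44  49  50  64 120 113 110]
 [ 79  82  79  82  81  79  78  79  
[... 990 characters left out ...]
 109 112]
 [ 76  18  21  20  12   8   3  12   5  15   1  19  21   2  16  14  12  15   5  19  16  20  17   3  60 117 110 108]
 [ 16  24   7  27  11  15  22   0  10  12  14   8   7  17  12   5   3   3   5  17   2  13  19  15  15  10  55  78]
 [ 15  11   7  21  12  19   6  11  12  12   0  16  12  19  12  13   1   1  15   6  18   9  11   1  20  21  20  80]
 [ 25   6   7   5   8   0  22  13   5  10  12   3  12  19   3  16   8  10  17   7  13   8  17  13  11  15  11  84]
 [ 14  17  13   6   9  10  13  15  19  19  19  18  11  14  24  15   8  16  16  13  16  16  12  21  17  17  16  37]
 [ 10  13  20   1   0  22   2   6  12   8  10  12  14   6   4  23  13  11  17  18  19  12   4  11  15   9  12  13]]
```

```bash
python3 - <<'E'
from h import *
np.set_printoptions(linewidth=250)
g=cv2.cvtColor(cv2.imread('pics/w7.png'),cv2.COLOR_BGR2GRAY)
print(np.arange(302,332));print(np.c_[np.arange(196,236,2),g[196:236:2,302:332]])
s=cv2.cvtColor(cv2.imread('pics/s7.png'),cv2.COLOR_BGR2GRAY)
print(np.arange(306,336));print(np.c_[np.arange(200,256,2),s[200:256:2,306:336]])
E
```

```text
[302 303 304 305 306 307 308 309 310 311 312 313 314 315 316 317 318 319 320 321 322 323 324 325 326 327 328 329 330 331]
[[196 180 182 181 182 182 183 183 178 180 179 178 179 182 184 182 183 174 102 107 116 118 114 115 109 113 111 112 111 111 116]
 [198 181 182 181 180 182 184 181 180 180 177 176 181 183 184 184 184 173 103 109 118 117 118 117 114 112 114 113 109 114 115]
 [200 180 182 180 183 184 183 182 179 179 178 178 181 183 184 184 183 176  99 110 116 118 114 117 114 113 113 110 113 111 118]
 [202 182 182 180 182 183 182 182 180 179 178 179 179 181 183 184 184 176 101 110 117 115 118 114 111 114 113 113 111 111 115]
 [204 181 181 182 183 186 186 184 185 181 181 179 181 186 188 186 187 176 102 111 115 120 116 119 111 114 114 114 113 111 113]
 [206 183 183 182 186 180 161 143 143 148 145 148 148 150 154 153 149 148 131  97  97  96 111 113 114 115 112 113 112 112 114]
 [208 184 183 182 185 189 160 116  97 109 108 109 110 107 108 106 112 109 111 113 108  97 109 114 115 113 111 110 112 111 116]
 [210 182 181 182 184 191 160 116 101 112 110 111 111 110 112 113 108 107 111 114 105  97
[... 4541 characters left out ...]
200 200 203 202 201 202 202 201 199 200 200 203 204 206 203 203]
 [246  10  16  23  22  22  23  23  29  56 114 146 151 153 153 160 195 202 202 203 202 202 200 199 202 204 205 207 206 205 201]
 [248  13  15  16  16  20  18  12  12  45 105 111 110 109 110 111 122 159 195 197 203 202 201 200 203 206 206 206 206 201 200]
 [250  11   7  10  10   9   8   9  13  39 104 111 110 109 110 108 110 109 114 120 150 160 196 203 206 207 207 207 204 201 198]
 [252  11  10  11   8   8   9  14  14  39 103 109 108 106 110 109 109 107 106 107 111 117 156 199 205 205 206 204 200 199 199]
 [254  14  12  10   6   8   9  11  14  34  90 109 110 108 110 109 110 108 109 108 109 124 179 203 206 209 205 203 200 198 200]]
```

The blade is about 0.5 mm off the slot across its width and 4–5 mm behind it along its length. I'll shift it, lower it and check again.

>>> apply_moves(
  targets=[
    {"translation":[0.045,0.005,0],"twist":0,"hand":0},
    {"translation":[0,0,0.1],"twist":0,"hand":0},
    {"translation":[0,0,0.1],"twist":0,"hand":0},
    {"translation":[0,0,0],"twist":0,"hand":0},
    {"translation":[0,0,0],"twist":0,"hand":0},
  ],
)

```text
time: 12.85
tool_pos: [0.5346, -0.0336, 0.2463]
tool_rot: [-0.0, 1.0, -0.0, -0.001]
contact_force: [0.3, -0.1, -2.2]
gripper_width: 0.232
grasp_force: 60.9
```

```bash
python3 - <<'E'
from h import *
np.set_printoptions(linewidth=250)
s=state();p=s['tool_pos'];print(s['time'],p,s['contact_force'])
k=get_calibration('wrist'); a=save('wrist','w8');b=save('scene','s8');
print('slot pred corners w',[project('wrist',[.5306+dx,-.0331+dy,.118],k).round(1).tolist() for dx,dy in[(.022,.005),(.022,-.005)]])
f=p-[0,0,.119]
print('tip pred w',[project('wrist',f+[dx,dy,0],k).round(1).tolist() for dx,dy in[(.02,.003),(.02,-.003)]])
print('scene slot',[project('scene',[.5306+dx,-.0331,.118]).round(1).tolist() for dx in(.022,-.022)],'tip',[project('scene',f+[dx,0,0]).round(1).tolist() for dx in(.02,-.02)])
g=cv2.cvtColor(a,cv2.COLOR_RGB2GRAY);print(np.arange(302,332));print(np.c_[np.arange(208,250,2),g[208:250:2,302:332]])
s=cv2.cvtColor(b,cv2.COLOR_RGB2GRAY);print(np.arange(312,332));print(np.c_[np.arange(220,244),s[220:244,312:332]])
E
```

```text
12.85 [ 0.53456549 -0.03362354  0.24632997] [ 0.32074584 -0.13125436 -2.15965121]
slot pred corners w [[307.8, 220.2], [322.3, 220.2]]
tip pred w [[311.3, 220.8], [320.4, 220.8]]
scene slot [[318.9, 242.1], [323.8, 228.3]] tip [[318.2, 238.8], [322.8, 226.3]]
[302 303 304 305 306 307 308 309 310 311 312 313 314 315 316 317 318 319 320 321 322 323 324 325 326 327 328 329 330 331]
[[208 181 181 185 184 182 182 180 182 182 181 181 183 193 149 106 111 111 113 113 119 119 116 117 113 111 111 115 114 116 115]
 [210 181 182 184 184 185 182 181 180 180 179 180 185 191 152 108 111 111 113 115 118 117 115 113 114 112 114 110 113 113 114]
 [212 183 181 183 184 183 181 181 180 179 178 180 184 194 151 105 113 112 111 111 117 117 116 116 115 114 111 113 114 110 115]
 [214 183 181 185 183 184 182 181 180 180 180 184 179 186 147 109 112 110 113 115 115 118 118 113 112 116 113 114 113 109 116]
 [216 181 181 186 183 184 183 181 182 181 181 188 116 111 114 116 111 114 110 112 117 118 114 114 112 115 113 114 112 112 115]
 [218 182 185 186 181 167 164 164 165 165 166 172 109 107 108 105 101 103 100 105 1
[... 3420 characters left out ...]
70]
 [236 111 109 106 110 109 105 101  89  87  88  97 108 112 138 170 171 168 173 171 169]
 [237 109 108 108 110 109 108 101  84  85  94 106 109 116 151 170 170 172 171 171 166]
 [238 110 109 110 110 108 108 101  81  91 105 109 110 128 164 173 171 171 174 171 169]
 [239 109 110 109 110 107 106  93  77 102 109 111 116 138 169 173 172 171 171 170 170]
 [240 109 108 109 108 108 105  79  78 104 108 110 120 153 171 173 172 172 170 169 172]
 [241 108 110 110 109 108  98  80  90 107 108 112 136 168 173 174 176 173 174 172 175]
 [242  90 108 109 107 109 101  89 102 116 118 129 168 190 192 193 192 191 191 190 194]
 [243  58  82 104 109 111 107 107 128 172 177 181 196 201 201 200 201 200 199 199 204]]
```

The blade looks central to within about 1 mm each way, so I'm lowering gently and watching the force.

>>> apply_moves(
  targets=[
    {"translation":[0,0.003,0.06],"twist":0,"hand":0},
    {"translation":[0,0,0.05],"twist":0,"hand":0},
    {"translation":[0,0,0.03],"twist":0,"hand":0},
    {"translation":[0,0,0],"twist":0,"hand":0},
  ],
)

```text
time: 13.35
tool_pos: [0.5345, -0.0339, 0.2323]
tool_rot: [-0.0, 1.0, -0.0, -0.001]
contact_force: [-0.2, -0.4, -2.9]
gripper_width: 0.224
grasp_force: 60.9
```

>>> apply_moves(
  targets=[
    {"translation":[0,0,0.06],"twist":0,"hand":0},
    {"translation":[0,0,0.08],"twist":0,"hand":0},
    {"translation":[0,0,0],"twist":0,"hand":0},
  ],
)

```text
time: 13.65
tool_pos: [0.5343, -0.0338, 0.2174]
tool_rot: [-0.0, 1.0, -0.0, -0.001]
contact_force: [-0.3, 0.5, -2.7]
gripper_width: 0.225
grasp_force: 60.9
```

No contact, so I continue.

>>> apply_moves(
  targets=[
    {"translation":[0,0,0.1],"twist":0,"hand":0},
    {"translation":[0,0,0.1],"twist":0,"hand":0},
    {"translation":[0,0,0.1],"twist":0,"hand":0},
    {"translation":[0,0,0.06],"twist":0,"hand":0},
    {"translation":[0,0,0],"twist":0,"hand":0},
    {"translation":[0,0,0],"twist":0,"hand":0},
    {"translation":[0,0,0],"twist":0,"hand":0},
  ],
)

```text
time: 14.35
tool_pos: [0.5352, -0.0341, 0.1838]
tool_rot: [0.0, 1.0, -0.0, 0.0]
contact_force: [-0.6, 1.0, -2.6]
gripper_width: 0.23
grasp_force: 61.0
```

```bash
python3 - <<'E'
from h import *
s=state();p=s['tool_pos'];print(s['time'],p,s['contact_force'],s['ft_torque'],s['grasp_force'],abs(s['joint_vel']).max())
k=get_calibration('wrist'); a=save('wrist','w9');b=save('scene','s9')
np.set_printoptions(linewidth=250)
print('knob blob s',blobs(b,295,238,322,268,40))
f=p-[0,0,.119]
print('scene shoulder under near/far',[project('scene',f+[dx,0,.07]).round(1).tolist() for dx in(.027,-.027)],'guard',[project('scene',[.5306+dx,-.0331,.118]).round(1).tolist() for dx in(.022,-.022)])
g=cv2.cvtColor(b,cv2.COLOR_RGB2GRAY);print(np.arange(308,334));print(np.c_[np.arange(205,245),g[205:245,308:334]])
E
```

```text
14.35 [ 0.53521087 -0.03406695  0.18376736] [-0.57614638  0.9814748  -2.57113138] [ 0.01047153  0.14474709 -0.02502814] 60.95409035682678 0.002879774836107539
knob blob s [(np.int32(167), array([309.3, 252.4]), [305, 243, 10, 20])]
scene shoulder under near/far [[317.0, 238.1], [323.2, 221.3]] guard [[318.9, 242.1], [323.8, 228.3]]
[308 309 310 311 312 313 314 315 316 317 318 319 320 321 322 323 324 325 326 327 328 329 330 331 332 333]
[[205  27  24 ...  16  21  41]
 [206  26  24 ...  19  18  42]
 [207  30  23 ...  19  19  43]
 ...
 [242  69  68 ... 195 202 206]
 [243  28  25 ... 149 156 167]
 [244  15  15 ... 118 118 126]]
```

The readings show only the paddle's own weight: no side load, pin knob unmoved, tip about 53 mm below the guard and shoulder about 17 mm clear. I'm handing in.

```bash
python3 -c "
from plant import *
print(job_done())"
```

```text
the job is handed in; nothing more can be done
None
```

The job is handed in at about 14.5 s on the robot's clock, but no verdict came back: the pin is home in the bracket and released, and the narrow paddle is held upright through the slot, by my estimate about 53 mm below the guard with its shoulder about 17 mm clear, with no sign of side load.

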